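Put the lids back on the washed storage jars

ROBOT

A 7-joint arm with a two-finger parallel gripper is mounted at the origin on the work surface. World frame = base frame: x ahead of the robot, y to its left, z up, the work surface at z = 0. Lengths are in m, angles in rad, forces in N, time in s.
With the tool pointing down it reaches from about 0.4 to 0.85 m from the base axis. Payload 10.4 kg.
Tool frame: the origin (TCP) lies on the centre line of the jaws, within the pads' length; the fingertips stand 11 mm ahead of it and the grasp point (between the pads) lies 8 mm behind it (manip.finger_overhang is the distance from the TCP to the fingertips, in m); z points along the fingers, y is the line along which they close (so a half turn about z gives the same grasp; the last joint's range is limited). The gripper opens to 85 mm and grips with 20 to 120 N. Pads are 22 mm wide; open, the fingers measure 114 mm over their backs; the gripper's body (76 mm by 85 mm) begins 54 mm behind the grasp point. The pads swing forward as they close: fully open they stand 13 mm farther back than shut.
Start: joints at [-1.168, 0.332, -0.065, 1.46, 0.022, 1.35, -0.088], TCP at [0.258, 0.569, 0.242] pointing down, gripper open.
Joint ranges: [-2.6, 2.6], [-0.5, 2.12], [-1.47, 1.34], [0.16, 2.42], [-1.27, 4.41], [0.06, 2.06], [-2.6, 2.6]. Speed limits (rad/s): [2.22, 2.22, 2.79, 2.79, 3.14, 3.14, 3.14].

INTERFACE

Orientations are given as a unit quaternion [x, y, z, w].
In Python, from workcell import manip, imaging, workorder gives the robot as it stands.
- The arm moves only by the tool jog_arm, never from a script. Its argument "deltas" is a list of rows, each an object with "gripper": the opening, from 0 (shut) to 1 (fully open); "offset": the shift along the tool's x, y, z in m, a list of three; "rotation": the turn, a rotation vector about the tool's x, y, z in degrees, a list of three. In form: [{"gripper": gripper, "offset": [tx, ty, tz], "rotation": [ax, ay, az]}, ...]. A call has 1 to 20 rows; each row shifts and turns the commanded pose from where the row before left it, along the tool's axes as they then stand; what a row does not reach is not made up. A row lasts 1/10 s, in which the tool goes at most 50 mm and 8.59 degrees, less where a joint would pass 70% of its speed; a pose out of reach is approached as far as the arm can. A call with a gripper value outside its range is refused whole. The fingers move at their own pace and stop on an object; "newtons" is the grip in N (left out, the last holds). Time passes only in rows, so rows that do not move let the fingers close. It gives the time, the measured TCP pose, the force, the opening and the grip force at its end, in the units of the state.
- manip.get_obs(): the state, without advancing time (a new reading comes with each control period).
- imaging.camera(name): name is "scene" or "side" or "wrist"; returns the picture (400x640x3 uint8, blue, green, red); there is no depth.
- imaging.camera_model(name): a dict with "camera_matrix" (3x3 intrinsics, pixels), "world_to_cam" (4x4, takes a point from world to camera coordinates); the wrist camera has in their place "hand_eye" (4x4, takes a point from camera to tool coordinates, whose origin is the TCP and whose axes are the flange's). Camera axes: x right, y up, looking along -z (the intrinsics and any distortion apply to the point x, -y, -z); pixel columns grow to the right and rows downward; lengths in m; the calibration is good to about 2 mm. The wrist camera is an equidistant fisheye: a pixel r from the principal point sees the ray r / f radians off the axis. A picture is of the moment at which its call begins: read the wrist's pose just before it. camera_model takes no time and is no camera call.
- workorder.hand_in(): hands the job in; it is judged then, once.
The state is a dict: "clock": time; "joint_pos": joint angles; "joint_velocities": joint speeds; "tau": joint torques, N m; "position": TCP position; "ee_rot": TCP orientation; "ft_force": force on the tool from outside, world axes, zero at the start; "torque": the same for the moment, N m; "grip_width": opening from 0.0 (shut) to 1.0 (fully open); "grasp_force": force on a finger pad.
Only numpy, scipy, OpenCV 4.12 (cv2) and the standard library are available. Lean on these libraries where they do the work, as an engineer would, in place of code of your own. Each camera call takes 0.05 s, during which the arm holds its last target. There are 200 camera calls.

TASK

The four ceramic storage jars are washed and dry: close them again, each with its own lid, the one of the same colour and size, sitting level and fully down in the jar's mouth. Lower each lid onto its jar gently rather than dropping it, and leave the jars, the green oil bottle and the steel pan lid standing where they are.

Things in the scene. Friction and masses are not known exactly. Their poses are not given: they have to be found in the camera images.
- jar_grey: charcoal-grey (near-black) glazed ceramic storage jar, empty and open, round and straight-sided, 136 mm outside diameter, 135 mm tall, wall 6 mm, so the mouth is 124 mm across. Loose, standing upright. Origin: centre of its underside, z up; the rim is 135 mm above it.
- jar_pink: pink glazed ceramic storage jar, empty and open, round and straight-sided, 120 mm outside diameter, 115 mm tall, wall 6 mm, so the mouth is 108 mm across. Loose, standing upright. Origin: centre of its underside, z up; the rim is 115 mm above it.
- jar_teal: teal (blue-green) glazed ceramic storage jar, empty and open, round and straight-sided, 104 mm outside diameter, 100 mm tall, wall 6 mm, so the mouth is 92 mm across. Loose, standing upright. Origin: centre of its underside, z up; the rim is 100 mm above it.
- jar_yellow: mustard-yellow glazed ceramic storage jar, empty and open, round and straight-sided, 88 mm outside diameter, 85 mm tall, wall 6 mm, so the mouth is 76 mm across. Loose, standing upright. Origin: centre of its underside, z up; the rim is 85 mm above it.
- lid_grey: lid of jar_grey, lying right way up: charcoal-grey (near-black) disc 138 mm in diameter, 12 to 20 mm above the origin; on it a round brass knob, 28 mm in diameter, from 20 to 46 mm; below it a pale tapered plug 12 mm deep, 104 to 118 mm across, that enters the jar's mouth. Origin: centre of the plug's underside, z up. Seated, it is 123 mm above the jar's origin. Loose.
- lid_pink: lid of jar_pink, lying right way up: pink disc 122 mm in diameter, 12 to 20 mm above the origin; on it a round brass knob, 28 mm in diameter, from 20 to 46 mm; below it a pale tapered plug 12 mm deep, 88 to 102 mm across, that enters the jar's mouth. Origin: centre of the plug's underside, z up. Seated, it is 103 mm above the jar's origin. Loose.
- lid_teal: lid of jar_teal, lying right way up: teal (blue-green) disc 106 mm in diameter, 12 to 20 mm above the origin; on it a round brass knob, 28 mm in diameter, from 20 to 46 mm; below it a pale tapered plug 12 mm deep, 72 to 86 mm across, that enters the jar's mouth. Origin: centre of the plug's underside, z up. Seated, it is 88 mm above the jar's origin. Loose.
- lid_yellow: lid of jar_yellow, lying right way up: mustard-yellow disc 90 mm in diameter, 12 to 20 mm above the origin; on it a round brass knob, 28 mm in diameter, from 20 to 46 mm; below it a pale tapered plug 12 mm deep, 56 to 70 mm across, that enters the jar's mouth. Origin: centre of the plug's underside, z up. Seated, it is 73 mm above the jar's origin. Loose.
- pan_lid: lid of the saucepan, not of a jar: bare steel, slightly domed, 140 mm in diameter, 44 mm tall over its black plastic knob (38 mm in diameter); loose on the worktop. Origin: centre of its underside.
- oil_bottle: small green glass oil bottle with a brass cap, 42 mm in diameter, 110 mm tall, loose, standing upright among the jars and lids. Origin: centre of its underside. Three spice jars of about the same width, 74 mm tall with steel caps (not listed), stand in like places between the jars and lids.

How it is judged:
At the end, for the whole second after the job is handed in: Each of the four jars stands upright, within 30 mm of where it started, with the lid of its own colour seated: centred within 8 mm, within 4 mm of its seated height, tilted less than 0.06 rad, at rest. The pan lid and the oil bottle are within 30 mm of where they started (horizontal distance between lid_grey and jar_grey below 0.008 m and z of lid_grey in the frame of jar_grey between 0.119 and 0.127 m and angle between each of lid_grey, jar_grey, lid_pink, jar_pink, lid_teal, jar_teal, lid_yellow, jar_yellow's own z axis and vertical below 0.06 rad and distance of each of jar_grey, jar_pink, jar_teal, jar_yellow, pan_lid, oil_bottle from where it was at the start of the episode below 0.03 m and linear speed of each of lid_grey, jar_grey, lid_pink, jar_pink, lid_teal, jar_teal, lid_yellow, jar_yellow below 0.02 m/s and horizontal distance between lid_pink and jar_pink below 0.008 m and z of lid_pink in the frame of jar_pink between 0.099 and 0.107 m and horizontal distance between lid_teal and jar_teal below 0.008 m and z of lid_teal in the frame of jar_teal between 0.084 and 0.092 m and horizontal distance between lid_yellow and jar_yellow below 0.008 m and z of lid_yellow in the frame of jar_yellow between 0.069 and 0.077 m); the robot touches nothing.
It fails at once if a jar is pushed more than 30 mm or tipped (distance of any of jar_grey, jar_pink, jar_teal, jar_yellow from where it was at the start of the episode above 0.03 m or angle between any of jar_grey, jar_pink, jar_teal, jar_yellow's own z axis and vertical above 0.35 rad).
It fails at once if a lid is dropped (let go, it falls faster than 0.6 m/s, that is about 2 cm) ((linear speed of lid_grey above 0.6 m/s and contact force between the fingers and lid_grey below 0.05 N) or (linear speed of lid_pink above 0.6 m/s and contact force between the fingers and lid_pink below 0.05 N) or (linear speed of lid_teal above 0.6 m/s and contact force between the fingers and lid_teal below 0.05 N) or (linear speed of lid_yellow above 0.6 m/s and contact force between the fingers and lid_yellow below 0.05 N)).
It fails at once if the steel pan lid is moved more than 30 mm (distance of pan_lid from where it was at the start of the episode above 0.03 m).
It fails at once if the oil bottle is moved more than 30 mm or knocked over (distance of oil_bottle from where it was at the start of the episode above 0.03 m or angle between oil_bottle's own z axis and vertical above 0.5 rad).
It also fails if it takes over 112 s, if anything falls off the work surface, if the arm or the gripper's body presses on something with over 40 N, if the wrist force passes 120 N, or if a joint passes its speed limit or range.

## Working session

There is one attempt and no reset: what is moved stays moved. The work goes in short steps, Python scripts to look and compute and a tool call to move; the robot and the scene stay as the last step left them, time stands still between calls to the robot, and variables do not carry over. Pictures are saved under pics/ and viewed, at most 14 in all, crops included, and the job is handed in when it is done.

Besides the shell and the picture viewer there is one more tool, called after "Emit:" as a command line: name --argument value ..., lists and objects as JSON in quotes. jog_arm: Moves the arm, as the interface text tells. Its arguments: {"type":"object","properties":{"deltas":{"type":"array","items":{"type":"object","properties":{"gripper":{"type":"number"},"offset":{"type":"array","items":{"type":"number"}},"rotation":{"type":"array","items":{"type":"number"}}}}},"newtons":{"type":"number"}},"required":["deltas"]}

```bash
mkdir -p pics; ls
python3 - <<'E'
from workcell import manip, imaging
import cv2
print(manip.get_obs())
for n in ("scene","side","wrist"):
    m=imaging.camera_model(n)
    for k,v in m.items(): print(n,k,v)
    cv2.imwrite(f"pics/{n}0.png",imaging.camera(n))
E
```

```text
pics
{'clock': 0.0, 'joint_pos': array([-1.16756822,  0.33286958, -0.06471043,  1.46090324,  0.02160149,
        1.34989655, -0.08848452]), 'joint_velocities': array([-0.00102843, -0.00124924,  0.00042047, -0.00141408,  0.00049985,
        0.00061026, -0.00030877]), 'tau': array([-2.05964943e-04, -6.25435925e+01,  4.93380195e-02, -3.91602266e+01,
        1.63752283e-02,  9.67935717e-03,  5.63409543e-06]), 'position': array([0.25802851, 0.56887447, 0.24153555]), 'ee_rot': array([ 2.11286588e-01,  9.77423911e-01, -6.80735083e-04, -1.16069817e-04]), 'ft_force': array([ 0.28697976, -0.06550414, -0.91118931]), 'torque': array([ 0.02278111, -0.0053131 ,  0.0151886 ]), 'grasp_force': 0.0, 'grip_width': 1.0029996962407848}
scene camera_matrix [[371.31524857   0.         315.75144525]
 [  0.         371.31524857 200.42600637]
 [  0.           0.           1.        ]]
scene world_to_cam [[ 0.41932157  0.90772303  0.01443295 -0.21998401]
 [-0.56866681  0.25023588  0.78358156  0.23964601]
 [ 0.70766339 -0.33678019  0.62112126 -1.49271475]
 [ 0.          0.          0.          1.        ]]
side camera_matrix [[498.4984438    0.         317.53115773]
 [  0.         498.4984438  197.37793754]
 [  0.           0.           1.        ]]
side world_to_cam [[ 0.8503073  -0.52612137 -0.01318325 -0.43551335]
 [ 0.36275884  0.56776773  0.73894914 -0.21474922]
 [-0.38129191 -0.63311619  0.67363222 -1.35341908]
 [ 0.          0.          0.          1.        ]]
wrist camera_matrix [[309.70691629   0.         318.83253733]
 [  0.         309.70691629 199.00402747]
 [  0.           0.           1.        ]]
wrist hand_eye [[-2.80954960e-04  9.54809276e-01  2.97219055e-01  7.61246266e-02]
 [ 9.99998943e-01  6.92337242e-04 -1.27883913e-03 -3.47987724e-04]
 [-1.42682329e-03  2.97218382e-01 -9.54808461e-01 -1.31158397e-01]
 [ 0.00000000e+00  0.00000000e+00  0.00000000e+00  1.00000000e+00]]
```

View pics/scene0.png

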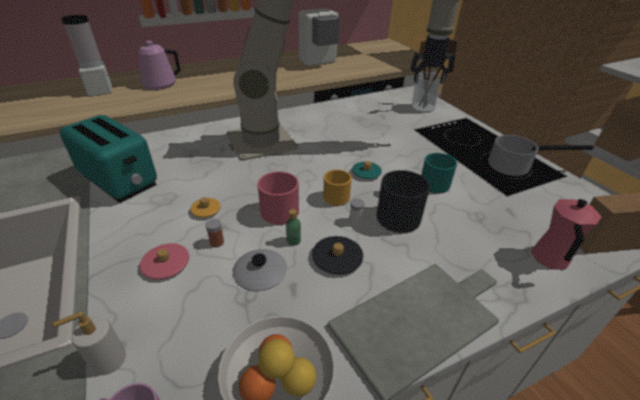

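View pics/side0.png

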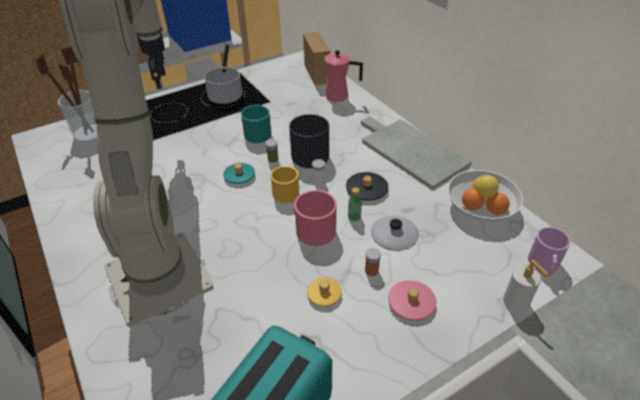

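The scene view shows jar rims near pink (279,183), yellow (337,177), grey (404,185) and teal (440,163). The lid knobs are near yellow (205,203), pink (162,255), grey (338,250) and teal (367,167). In the side view the rims are at (316,203), (286,175), (310,126) and (256,113), and the knobs at (324,289), (412,298), (368,183) and (240,172). I'll intersect these rays with the known heights.

```bash
cat > h.py <<'E'
from workcell import manip, imaging
import cv2, numpy as np
from scipy.spatial.transform import Rotation as R
def ray(name,uv):
    m=imaging.camera_model(name); K=np.array(m["camera_matrix"]); T=np.array(m["world_to_cam"])
    d=np.linalg.inv(K)@[uv[0],uv[1],1]; d=d*[1,-1,-1]
    return -T[:3,:3].T@T[:3,3], T[:3,:3].T@d
def onplane(name,uv,z):
    o,d=ray(name,uv); return (o+d*(z-o[2])/d[2])[:2]
def wrist_cam(obs):
    m=imaging.camera_model("wrist"); H=np.array(m["hand_eye"]); Rt=R.from_quat(obs["ee_rot"]).as_matrix()
    return np.array(m["camera_matrix"]), Rt@H[:3,:3], Rt@H[:3,3]+obs["position"]
def wplane(obs,uv,z):
    K,Rc,o=wrist_cam(obs); p=np.array([uv[0]-K[0,2],uv[1]-K[1,2]]); r=np.hypot(*p); a=r/K[0,0]
    d=np.array([*(p/max(r,1e-9)*np.sin(a)),np.cos(a)])*[1,-1,-1]; d=Rc@d
    return (o+d*(z-o[2])/d[2])[:2]
def wproj(obs,P):
    K,Rc,o=wrist_cam(obs); c=(np.asarray(P)-o)@Rc*[1,-1,-1]; n=np.hypot(c[...,0],c[...,1])
    a=np.arctan2(n,c[...,2]); return np.stack([K[0,2]+K[0,0]*a*c[...,0]/n,K[1,2]+K[0,0]*a*c[...,1]/n],-1)
E
python3 - <<'E'
from h import *
S={"jp":(279,183,316,203,.115),"jy":(337,177,286,175,.085),"jg":(404,185,310,126,.135),"jt":(440,163,256,113,.1),
"ly":(205,203,324,289,.033),"lp":(162,255,412,298,.033),"lg":(338,250,368,183,.033),"lt":(367,167,240,172,.033),"pan":(259,260,396,225,.035),
"oil":(294,212,355,192,.11),"sp1":(214,226,373,255,.074),"sp2":(358,204,319,164,.074),"sp3":(0,0,272,143,.074)}
for k,(a,b,c,d,z) in S.items():
    p,q=onplane("scene",(a,b),z),onplane("side",(c,d),z); m=(p+q)/2
    print(k,p.round(3),q.round(3),"mean",m.round(3),"r",np.hypot(*m).round(3),"yaw",np.degrees(np.arctan2(m[1],m[0])).round(0))
E
```

```text
jp [ 0.454 -0.086] [ 0.454 -0.089] mean [ 0.454 -0.087] r 0.462 yaw -11.0
jy [0.456 0.103] [0.459 0.096] mean [0.457 0.099] r 0.468 yaw 12.0
jg [0.629 0.221] [0.621 0.219] mean [0.625 0.22 ] r 0.663 yaw 19.0
jt [0.538 0.433] [0.528 0.437] mean [0.533 0.435] r 0.688 yaw 39.0
ly [ 0.353 -0.291] [ 0.347 -0.299] mean [ 0.35  -0.295] r 0.458 yaw -40.0
lp [ 0.522 -0.436] [ 0.519 -0.441] mean [ 0.521 -0.438] r 0.68 yaw -40.0
lg [ 0.691 -0.013] [ 0.686 -0.023] mean [ 0.689 -0.018] r 0.689 yaw -1.0
lt [0.378 0.264] [0.367 0.246] mean [0.373 0.255] r 0.452 yaw 34.0
pan [ 0.642 -0.214] [ 0.643 -0.219] mean [ 0.643 -0.216] r 0.678 yaw -19.0
oil [ 0.586 -0.093] [ 0.575 -0.105] mean [ 0.58  -0.099] r 0.589 yaw -10.0
sp1 [ 0.514 -0.293] [ 0.497 -0.301] mean [ 0.506 -0.297] r 0.586 yaw -30.0
sp2 [0.587 0.104] [0.58  0.099] mean [0.583 0.101] r 0.592 yaw 10.0
sp3 [-3.071 -1.316] [0.507 0.28 ] mean [-1.282 -0.518] r 1.383 yaw -158.0
```

View pics/wrist0.png

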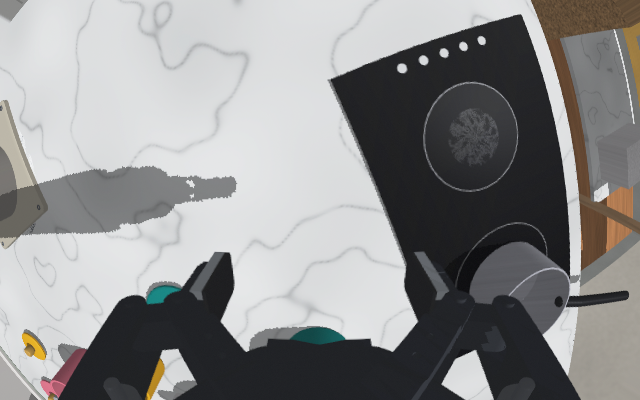

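The wrist camera looks down between the fingers, with the hob on the right and the teal lid and jar partly hidden below. The two cameras agree to about 1 cm. First I turn the tool so that tool x = +Y, y = +X, z = −Z, then go above the teal lid.

Emit:
jog_arm --deltas '[{"gripper":1,"offset":[0,0,0],"rotation":[0,0,8.2]},{"gripper":1,"offset":[0,0,0],"rotation":[0,0,8.2]},{"gripper":1,"offset":[0,0,0],"rotation":[0,0,8.2]},{"gripper":1,"offset":[0,0,0],"rotation":[0,0,8.2]},{"gripper":1,"offset":[0,0,0],"rotation":[0,0,8.2]},{"gripper":1,"offset":[0,0,0],"rotation":[0,0,8.2]},{"gripper":1,"offset":[0,0,0],"rotation":[0,0,8.2]},{"gripper":1,"offset":[0,0,0],"rotation":[0,0,8.2]},{"gripper":1,"offset":[-0.0314,0.0115,0],"rotation":[0,0,0]},{"gripper":1,"offset":[-0.0314,0.0115,0],"rotation":[0,0,0]},{"gripper":1,"offset":[-0.0314,0.0115,0],"rotation":[0,0,0]},{"gripper":1,"offset":[-0.0314,0.0115,0],"rotation":[0,0,0]},{"gripper":1,"offset":[-0.0314,0.0115,0],"rotation":[0,0,0]},{"gripper":1,"offset":[-0.0314,0.0115,0],"rotation":[0,0,0]},{"gripper":1,"offset":[-0.0314,0.0115,0],"rotation":[0,0,0]},{"gripper":1,"offset":[-0.0314,0.0115,0],"rotation":[0,0,0]},{"gripper":1,"offset":[-0.0314,0.0115,0],"rotation":[0,0,0]},{"gripper":1,"offset":[-0.0314,0.0115,0],"rotation":[0,0,0]},{"gripper":1,"offset":[0,0,0],"rotation":[0,0,0]}]'

```text
clock: 2.05
position: [0.3749, 0.2512, 0.2424]
ee_rot: [0.709, 0.705, 0.0, 0.0]
ft_force: [-0.1, -0.1, -0.2]
grip_width: 1.0
grasp_force: 0.0
```

Run:
```python
from h import *
o=manip.get_obs(); np.save("o1.npy",o,allow_pickle=True); print(o)
cv2.imwrite("pics/w1.png",imaging.camera("wrist"))
```

```text
{'clock': 2.05, 'joint_pos': array([-0.99464845, -0.07040216,  0.2911911 ,  1.90822122,  0.02125544,
        1.30079369, -0.71579451]), 'joint_velocities': array([-0.03585396,  0.02891014, -0.06942564, -0.02555219, -0.03338809,
       -0.01081877, -0.06040143]), 'tau': array([  0.58251679, -31.93659425,  -0.38186045, -38.09009314,
         0.20641473,   0.12376043,   0.93354603]), 'position': array([0.37485139, 0.25118259, 0.24242925]), 'ee_rot': array([7.09220370e-01, 7.04986840e-01, 3.02938155e-05, 1.47105365e-04]), 'ft_force': array([-0.09779106, -0.079378  , -0.16125934]), 'torque': array([ 0.02193251, -0.01949477,  0.01355352]), 'grasp_force': 0.0, 'grip_width': 0.9998892927146289}
```

View pics/w1.png

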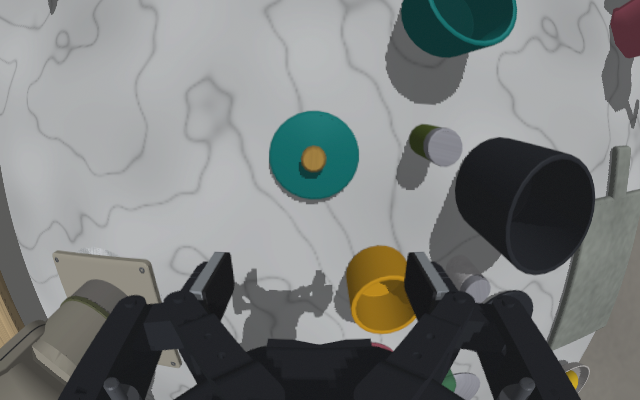

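The wrist view is clear: the teal disc is centred at (314,155), with the knob at (314,159). The teal, grey and yellow jars are visible at upper right, right and bottom. I'll fit projected silhouettes to colour masks to refine the positions.

```bash
cat >> h.py <<'E'
from scipy.optimize import minimize
HSV={"teal":((80,90,20),(96,255,255)),"yellow":((14,120,60),(28,255,255)),"pink":((168,70,60),(180,255,255)),"grey":((0,0,0),(180,110,62))}
JAR={"grey":(.068,.135),"pink":(.060,.115),"teal":(.052,.100),"yellow":(.044,.085)}
LID={"grey":.069,"pink":.061,"teal":.053,"yellow":.045}
def circ(c,r,z):
    t=np.linspace(0,2*np.pi,72); return np.stack([c[0]+r*np.cos(t),c[1]+r*np.sin(t),0*t+z],1)
def sil(obs,kind,col,c,zb=0):
    if kind=="jar": r,h=JAR[col]; P=np.r_[circ(c,r,0),circ(c,r,h)]
    else: r=LID[col]; P=np.r_[circ(c,r,zb+.012),circ(c,r,zb+.020)]
    h=cv2.convexHull(np.round(wproj(obs,P)*8).astype(np.int32))
    m=np.zeros((400,640),np.uint8); cv2.fillPoly(m,[h],255,shift=3,lineType=cv2.LINE_AA); return m
def fit(img,obs,kind,col,c0,zb=0):
    hsv=cv2.cvtColor(img,cv2.COLOR_BGR2HSV); M=cv2.inRange(hsv,*HSV[col])
    near=cv2.dilate(sil(obs,kind,col,c0,zb),np.ones((41,41)))
    M=cv2.bitwise_and(M,near)
    M=cv2.morphologyEx(M,cv2.MORPH_CLOSE,np.ones((9,9))).astype(float)/255
    def cost(c):
        s=sil(obs,kind,col,c,zb)/255.; return 1-np.minimum(s,M).sum()/np.maximum(s,M).sum()
    c0=np.array(c0,float)
    r=minimize(cost,c0,method="Nelder-Mead",options=dict(initial_simplex=[c0,c0+[.01,0],c0+[0,.01]],xatol=2e-4,fatol=1e-4))
    return r.x.round(4),round(1-r.fun,3)
def look(name,targets,zb=0):
    o=manip.get_obs(); img=imaging.camera("wrist"); cv2.imwrite(f"pics/{name}.png",img)
    for k,c,g in targets: print(k,c,*fit(img,o,k,c,g,zb if k=="lid" else 0))
    print("t",round(o["clock"],2),"tcp",o["position"].round(4),"q7",o["joint_pos"].round(2))
E
python3 - <<'E'
from h import *
o=np.load("o1.npy",allow_pickle=True).item(); img=cv2.imread("pics/w1.png")
for k,c,g in [("lid","teal",(.373,.255)),("jar","teal",(.533,.435)),("jar","grey",(.625,.22)),("jar","yellow",(.457,.099))]:
    print(k,c,*fit(img,o,k,c,g))
print(wplane(o,(314,158),.044))
E
```

```text
lid teal [0.3686 0.2684] 0.855
jar teal [0.5277 0.4486] 0.968
jar grey [0.6249 0.229 ] 0.926
jar yellow [0.4558 0.1005] 0.828
[0.36968784 0.27096364]
```

Emit:
jog_arm --deltas '[{"gripper":1,"offset":[0.009,-0.003,0.02],"rotation":[0,0,0]},{"gripper":1,"offset":[0.009,-0.003,0.025],"rotation":[0,0,0]},{"gripper":1,"offset":[0,0,0.03],"rotation":[0,0,0]},{"gripper":1,"offset":[0,0,0.025],"rotation":[0,0,0]},{"gripper":1,"offset":[0,0,0.02],"rotation":[0,0,0]},{"gripper":1,"offset":[0,0,0],"rotation":[0,0,0]},{"gripper":1,"offset":[0,0,0],"rotation":[0,0,0]}]'

```text
clock: 2.8
position: [0.3669, 0.2739, 0.1226]
ee_rot: [0.707, 0.707, -0.0, -0.0]
ft_force: [0.2, 0.5, 1.6]
grip_width: 1.001
grasp_force: 0.0
```

Run:
```python
from h import *
look("w2",[("lid","teal",(.369,.27))])
```

```text
lid teal [0.3682 0.2687] 0.843
t 2.8 tcp [0.3669 0.2739 0.1226] q7 [-1.01  0.07  0.28  2.04 -0.02  1.03 -0.72]
```

View pics/w2.png

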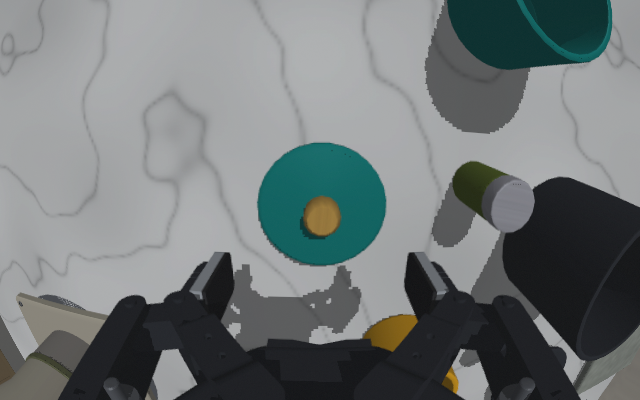

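The teal lid is confirmed at (0.368, 0.269), with its knob at (322,216) midway between the fingers. Grasp it.

Emit:
jog_arm --newtons 60 --deltas '[{"gripper":1,"offset":[-0.005,0.001,0.02],"rotation":[0,0,0]},{"gripper":1,"offset":[0,0,0.02],"rotation":[0,0,0]},{"gripper":1,"offset":[0,0,0.02],"rotation":[0,0,0]},{"gripper":1,"offset":[0,0,0.02],"rotation":[0,0,0]},{"gripper":1,"offset":[0,0,0.0095],"rotation":[0,0,0]},{"gripper":1,"offset":[0,0,0],"rotation":[0,0,0]},{"gripper":1,"offset":[0,0,0],"rotation":[0,0,0]},{"gripper":0.1,"offset":[0,0,0],"rotation":[0,0,0]},{"gripper":0.1,"offset":[0,0,0],"rotation":[0,0,0]},{"gripper":0.1,"offset":[0,0,0],"rotation":[0,0,0]},{"gripper":0.1,"offset":[0,0,0],"rotation":[0,0,0]},{"gripper":0.1,"offset":[0,0,0],"rotation":[0,0,0]},{"gripper":0.1,"offset":[0,0,0],"rotation":[0,0,0]},{"gripper":0.1,"offset":[0,0,0],"rotation":[0,0,0]},{"gripper":0.1,"offset":[0,0,0],"rotation":[0,0,0]}]'

```text
clock: 4.35
position: [0.3683, 0.2684, 0.0334]
ee_rot: [0.707, 0.707, 0.0, -0.0]
ft_force: [-2.8, -2.0, 7.7]
grip_width: 0.301
grasp_force: 58.6
```

Emit:
jog_arm --deltas '[{"gripper":0.1,"offset":[0,0,-0.02],"rotation":[0,0,0]},{"gripper":0.1,"offset":[0,0,-0.03],"rotation":[0,0,0]},{"gripper":0.1,"offset":[0,0,-0.04],"rotation":[0,0,0]},{"gripper":0.1,"offset":[0,0,-0.04],"rotation":[0,0,0]},{"gripper":0.1,"offset":[0,0,-0.04],"rotation":[0,0,0]},{"gripper":0.1,"offset":[0.01,0.01,-0.03],"rotation":[0,0,0]},{"gripper":0.1,"offset":[0.02,0.02,0],"rotation":[0,0,0]},{"gripper":0.1,"offset":[0.025,0.0225,0],"rotation":[0,0,0]},{"gripper":0.1,"offset":[0.025,0.0225,0],"rotation":[0,0,0]},{"gripper":0.1,"offset":[0.025,0.022,0],"rotation":[0,0,0]},{"gripper":0.1,"offset":[0.025,0.022,0],"rotation":[0,0,0]},{"gripper":0.1,"offset":[0.025,0.02,0],"rotation":[0,0,0]},{"gripper":0.1,"offset":[0.015,0.01,0],"rotation":[0,0,0]},{"gripper":0.1,"offset":[0.01,0.01,0],"rotation":[0,0,0]},{"gripper":0.1,"offset":[0,0,0],"rotation":[0,0,0]},{"gripper":0.1,"offset":[0,0,0],"rotation":[0,0,0]},{"gripper":0.1,"offset":[0,0,0],"rotation":[0,0,0]}]'

```text
clock: 6.05
position: [0.5269, 0.4476, 0.2329]
ee_rot: [0.707, 0.707, -0.0, -0.0]
ft_force: [0.6, -0.0, -1.5]
grip_width: 0.296
grasp_force: 59.6
```

Run:
```python
from h import *
look("w3",[("jar","teal",(.528,.449)),("jar","grey",(.625,.225))])
```

```text
jar teal [0.5255 0.4428] 0.717
jar grey [0.634 0.246] 0.709
t 6.05 tcp [0.5269 0.4476 0.2329] q7 [-0.97  0.49  0.3   1.29 -0.14  1.38 -0.68]
```

View pics/w3.png

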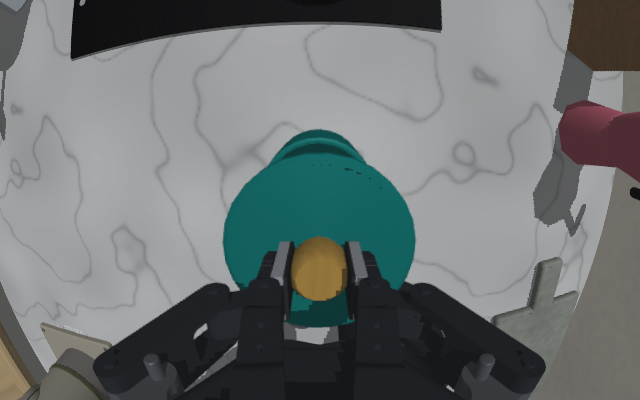

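The lid is held level with the knob at (319,268). The jar's rim shows beyond it, with its far edge at about (319,130). I'll check the jar centre from that rim edge.

Run:
```python
from h import *
o=manip.get_obs(); img=cv2.imread("pics/w3.png")
c=(.5277,.4486)
m=cv2.inRange(cv2.cvtColor(img,cv2.COLOR_BGR2HSV),*HSV["teal"])
pts=[]
for u in range(292,347,3):
    v=np.flatnonzero(m[100:200,u])[0]+100; pts.append(wplane(o,(u,v-.5),.1))
pts=np.array(pts)
from scipy.optimize import least_squares
print(least_squares(lambda c:np.hypot(*(pts-c).T)-.052,c).x)
zl=.2329-.0334
u=wproj(o,np.array([[.5269,.4476,zl+.046],[.5269,.4476+.053,zl+.02]]));print(u)
print(fit(img,o,"lid","teal",(.5269,.4476),zl))
```

```text
[0.52530106 0.45052636]
[[319.60538994 281.73623569]
 [319.45768506 154.19069264]]
(array([0.5259, 0.452 ]), np.float64(0.65))
```

Emit:
jog_arm --deltas '[{"gripper":0.1,"offset":[0.002,0,0.02],"rotation":[0,0,0]},{"gripper":0.1,"offset":[0,0,0.02],"rotation":[0,0,0]},{"gripper":0.1,"offset":[0,0,0.02],"rotation":[0,0,0]},{"gripper":0.1,"offset":[0,0,0.02],"rotation":[0,0,0]},{"gripper":0.1,"offset":[0,0,0.01],"rotation":[0,0,0]},{"gripper":0.1,"offset":[0,0,0.005],"rotation":[0,0,0]},{"gripper":0.1,"offset":[0,0,0.005],"rotation":[0,0,0]},{"gripper":0.1,"offset":[0,0,0.004],"rotation":[0,0,0]},{"gripper":0.1,"offset":[0,0,0.004],"rotation":[0,0,0]},{"gripper":0.1,"offset":[0,0,0.003],"rotation":[0,0,0]},{"gripper":0.1,"offset":[0,0,0],"rotation":[0,0,0]},{"gripper":0.1,"offset":[0,0,0],"rotation":[0,0,0]}]'

```text
clock: 7.3
position: [0.5277, 0.4502, 0.1232]
ee_rot: [0.707, 0.707, 0.001, 0.0]
ft_force: [-2.3, -4.1, 6.3]
grip_width: 0.3
grasp_force: 60.4
```

Emit:
jog_arm --deltas '[{"gripper":0.1,"offset":[0,0,0.0015],"rotation":[0,0,0]},{"gripper":0.1,"offset":[0,0,0],"rotation":[0,0,0]},{"gripper":0.1,"offset":[0,0,0],"rotation":[0,0,0]}]'

```text
clock: 7.6
position: [0.528, 0.4503, 0.1231]
ee_rot: [0.707, 0.707, 0.001, 0.0]
ft_force: [-4.5, -6.3, 14.9]
grip_width: 0.299
grasp_force: 61.2
```

Emit:
jog_arm --deltas '[{"gripper":0.1,"offset":[-0.002,-0.0015,0],"rotation":[0,0,0]},{"gripper":0.1,"offset":[0,0,0],"rotation":[0,0,0]},{"gripper":0.1,"offset":[0,0,0],"rotation":[0,0,0]}]'

```text
clock: 7.9
position: [0.5265, 0.4481, 0.122]
ee_rot: [0.707, 0.707, 0.001, 0.0]
ft_force: [-2.7, -3.8, 8.1]
grip_width: 0.302
grasp_force: 60.5
```

Emit:
jog_arm --deltas '[{"gripper":0.1,"offset":[-0.0015,-0.001,0.0005],"rotation":[0,0,0]},{"gripper":0.1,"offset":[0,0,0],"rotation":[0,0,0]},{"gripper":0.1,"offset":[0,0,0],"rotation":[0,0,0]}]'

```text
clock: 8.2
position: [0.5259, 0.4474, 0.1216]
ee_rot: [0.707, 0.707, 0.002, 0.0]
ft_force: [2.2, -0.5, 5.4]
grip_width: 0.302
grasp_force: 60.4
```

Seated at the expected height (0.1216 vs 0.1214). Release and rise.

Emit:
jog_arm --deltas '[{"gripper":0.4,"offset":[0,0,0],"rotation":[0,0,0]},{"gripper":0.6,"offset":[0,0,0],"rotation":[0,0,0]},{"gripper":0.9,"offset":[0,0,0],"rotation":[0,0,0]},{"gripper":0.9,"offset":[0,0,0],"rotation":[0,0,0]},{"gripper":0.9,"offset":[0,0,0],"rotation":[0,0,0]},{"gripper":1,"offset":[0,0,-0.015],"rotation":[0,0,0]},{"gripper":1,"offset":[0,0,-0.03],"rotation":[0,0,0]},{"gripper":1,"offset":[0,0,-0.04],"rotation":[0,0,0]},{"gripper":1,"offset":[0,0,-0.035],"rotation":[0,0,0]},{"gripper":1,"offset":[0,0,0],"rotation":[0,0,0]},{"gripper":1,"offset":[0,0,0],"rotation":[0,0,0]}]'

```text
clock: 9.3
position: [0.5251, 0.447, 0.2418]
ee_rot: [0.707, 0.707, 0.001, -0.0]
ft_force: [-0.7, 0.0, -2.2]
grip_width: 0.996
grasp_force: 0.0
```

Run:
```python
from h import *
look("w4",[("lid","teal",(.526,.447))],.088)
```

```text
lid teal [0.5246 0.4495] 0.852
t 9.3 tcp [0.5251 0.447  0.2418] q7 [-0.98  0.48  0.3   1.28 -0.14  1.39 -0.68]
```

View pics/w4.png

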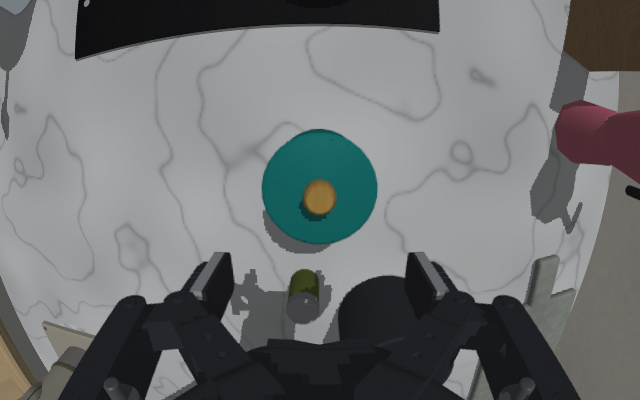

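The teal lid sits level and centred: disc at (320,186), knob at (320,197). Next is the grey lid.

Emit:
jog_arm --deltas '[{"gripper":1,"offset":[-0.025,0.01,0],"rotation":[0,0,0]},{"gripper":1,"offset":[-0.04,0.014,0],"rotation":[0,0,0]},{"gripper":1,"offset":[-0.04,0.014,0],"rotation":[0,0,0]},{"gripper":1,"offset":[-0.04,0.014,0],"rotation":[0,0,0]},{"gripper":1,"offset":[-0.04,0.014,0],"rotation":[0,0,0]},{"gripper":1,"offset":[-0.04,0.014,0],"rotation":[0,0,0]},{"gripper":1,"offset":[-0.04,0.014,0],"rotation":[0,0,0]},{"gripper":1,"offset":[-0.04,0.014,0],"rotation":[0,0,0]},{"gripper":1,"offset":[-0.04,0.014,0],"rotation":[0,0,0]},{"gripper":1,"offset":[-0.04,0.014,0],"rotation":[0,0,0]},{"gripper":1,"offset":[-0.04,0.014,0],"rotation":[0,0,0]},{"gripper":1,"offset":[-0.03,0.014,0],"rotation":[0,0,0]},{"gripper":1,"offset":[0,0,0],"rotation":[0,0,0]},{"gripper":1,"offset":[0,0,0],"rotation":[0,0,0]},{"gripper":1,"offset":[0,0,0],"rotation":[0,0,0]}]'

```text
clock: 10.85
position: [0.6883, -0.0068, 0.239]
ee_rot: [0.707, 0.708, -0.0, -0.001]
ft_force: [-0.5, 0.6, 0.3]
grip_width: 1.002
grasp_force: 0.0
```

Run:
```python
from h import *
look("w5",[("lid","grey",(.690,-.010)),("jar","grey",(.625,.225))])
```

```text
lid grey [ 0.6875 -0.0144] 0.809
jar grey [0.6194 0.2335] 0.983
t 10.85 tcp [ 0.6883 -0.0068  0.239 ] q7 [-0.37  0.5   0.47  1.29 -0.22  1.4   0.09]
```

View pics/w5.png

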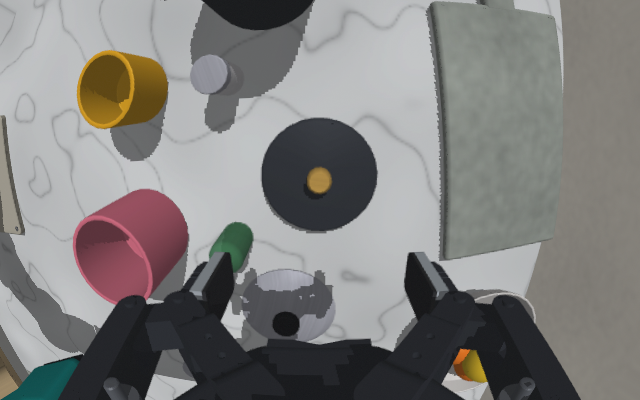

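Grey disc centre (319,175), knob (319,180). The pink and yellow jars are well seen on the left, and the pan lid is at (288,303) near the bottom.

Run:
```python
from h import *
o=manip.get_obs(); img=cv2.imread("pics/w5.png")
print(wplane(o,(319.5,175),.019),wplane(o,(319,179.5),.044))
for c,g in (("yellow",(.457,.1)),("pink",(.454,-.085))): print(c,fit(img,o,"jar",c,g))
```

```text
[ 0.68876817 -0.01029215] [ 0.68817577 -0.00965344]
yellow (array([0.4535, 0.1046]), np.float64(0.924))
pink (array([ 0.4455, -0.0905]), np.float64(0.926))
```

Emit:
jog_arm --deltas '[{"gripper":1,"offset":[-0.003,0,0.03],"rotation":[0,0,0]},{"gripper":1,"offset":[0,0,0.04],"rotation":[0,0,0]},{"gripper":1,"offset":[0,0,0.04],"rotation":[0,0,0]},{"gripper":1,"offset":[0,0,0.04],"rotation":[0,0,0]},{"gripper":1,"offset":[0,0,0.03],"rotation":[0,0,0]},{"gripper":1,"offset":[0,0,0.016],"rotation":[0,0,0]},{"gripper":1,"offset":[0,0,0.01],"rotation":[0,0,0]},{"gripper":1,"offset":[0,0,0],"rotation":[0,0,0]},{"gripper":1,"offset":[0,0,0],"rotation":[0,0,0]},{"gripper":0.1,"offset":[0,0,0],"rotation":[0,0,0]},{"gripper":0.1,"offset":[0,0,0],"rotation":[0,0,0]},{"gripper":0.1,"offset":[0,0,0],"rotation":[0,0,0]},{"gripper":0.1,"offset":[0,0,0],"rotation":[0,0,0]},{"gripper":0.1,"offset":[0,0,0],"rotation":[0,0,0]},{"gripper":0.1,"offset":[0,0,0],"rotation":[0,0,0]},{"gripper":0.1,"offset":[0,0,0],"rotation":[0,0,0]},{"gripper":0.1,"offset":[0,0,0],"rotation":[0,0,0]}]'

```text
clock: 12.6
position: [0.689, -0.0112, 0.0344]
ee_rot: [0.707, 0.707, 0.0, 0.0]
ft_force: [-1.0, 0.4, 5.3]
grip_width: 0.3
grasp_force: 59.2
```

Emit:
jog_arm --deltas '[{"gripper":0.1,"offset":[0,0,-0.02],"rotation":[0,0,0]},{"gripper":0.1,"offset":[0,0,-0.03],"rotation":[0,0,0]},{"gripper":0.1,"offset":[0,0,-0.04],"rotation":[0,0,0]},{"gripper":0.1,"offset":[0,0,-0.04],"rotation":[0,0,0]},{"gripper":0.1,"offset":[0,0,-0.04],"rotation":[0,0,0]},{"gripper":0.1,"offset":[0,0,-0.03],"rotation":[0,0,0]},{"gripper":0.1,"offset":[0.01,-0.01,-0.02],"rotation":[0,0,0]},{"gripper":0.1,"offset":[0.02,-0.013,0],"rotation":[0,0,0]},{"gripper":0.1,"offset":[0.03,-0.018,0],"rotation":[0,0,0]},{"gripper":0.1,"offset":[0.025,-0.016,0],"rotation":[0,0,0]},{"gripper":0.1,"offset":[0.015,-0.01,0],"rotation":[0,0,0]},{"gripper":0.1,"offset":[0,0,0],"rotation":[0,0,0]},{"gripper":0.1,"offset":[0,0,0],"rotation":[0,0,0]},{"gripper":0.1,"offset":[0,0,0],"rotation":[0,0,0]}]'

```text
clock: 14.0
position: [0.622, 0.0874, 0.2536]
ee_rot: [0.708, 0.707, -0.0, 0.0]
ft_force: [0.5, -0.1, -1.7]
grip_width: 0.301
grasp_force: 59.6
```

Run:
```python
from h import *
look("w6",[("jar","grey",(.622,.23))])
```

```text
jar grey [0.6192 0.2379] 0.787
t 14.0 tcp [0.622  0.0874 0.2536] q7 [-0.55  0.35  0.44  1.46 -0.15  1.37 -0.1 ]
```

View pics/w6.png

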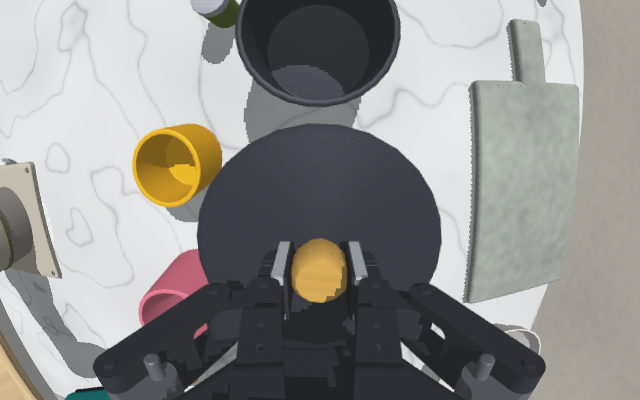

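The grey jar rim is visible, with its near edge at (318,105), left extreme (236,28) and right extreme (400,25). The held lid is level. I'll fit the rim circle.

Run:
```python
from h import *
from scipy.optimize import least_squares
o=manip.get_obs(); img=cv2.imread("pics/w6.png")
g=cv2.cvtColor(img,cv2.COLOR_BGR2GRAY); c=np.array([.622,.23])
pts=[]
for t in np.radians(np.r_[180:361:8]):   # near/side rim: search along radial line for dark->bright edge
    s=np.arange(.060,.078,.0004); P=np.stack([c[0]+s*np.cos(t),c[1]+s*np.sin(t),0*s+.135],1)
    uv=wproj(o,P)
    if uv.min()<3: continue
    v=cv2.remap(g,uv[None,:,0].astype(np.float32),uv[None,:,1].astype(np.float32),1)[0].astype(float)
    k=np.argmax(np.convolve(v,[1,1,1,-1,-1,-1],"valid"))+2.5; pts.append(P[0,:2]+(P[-1,:2]-P[0,:2])*k/(len(s)-1))
pts=np.array(pts); r=least_squares(lambda c:np.hypot(*(pts-c).T)-.068,c,loss="soft_l1",f_scale=.001); print(r.x,(r.fun*1e3).round(1))
p=np.array([wplane(o,q,.135) for q in((318,105.5),(236.5,28),(400,25))]); print(least_squares(lambda c:np.hypot(*(p-c).T)-.068,c).x)
```

```text
[0.6207908  0.23060638] [-1.  -0.9 -0.8 -1.  -0.1  1.7 -0.1  0.   0.2  0.   0.2 -0.   0.5 -0.1
  0.   0.1 -0.2 -0.1 -0.1 -0.4 -0.5 -0.5 -0.9]
[0.62169876 0.23120131]
```

Emit:
jog_arm --deltas '[{"gripper":0.1,"offset":[0.022,-0.001,0],"rotation":[0,0,0]},{"gripper":0.1,"offset":[0.035,0,0],"rotation":[0,0,0]},{"gripper":0.1,"offset":[0.035,0,0],"rotation":[0,0,0]},{"gripper":0.1,"offset":[0.03,0,0],"rotation":[0,0,0]},{"gripper":0.1,"offset":[0.02,0,0],"rotation":[0,0,0]},{"gripper":0.1,"offset":[0,0,0.02],"rotation":[0,0,0]},{"gripper":0.1,"offset":[0,0,0.02],"rotation":[0,0,0]},{"gripper":0.1,"offset":[0,0,0.02],"rotation":[0,0,0]},{"gripper":0.1,"offset":[0,0,0.015],"rotation":[0,0,0]},{"gripper":0.1,"offset":[0,0,0.006],"rotation":[0,0,0]},{"gripper":0.1,"offset":[0,0,0.004],"rotation":[0,0,0]},{"gripper":0.1,"offset":[0,0,0.004],"rotation":[0,0,0]},{"gripper":0.1,"offset":[0,0,0.004],"rotation":[0,0,0]},{"gripper":0.1,"offset":[0,0,0.003],"rotation":[0,0,0]},{"gripper":0.1,"offset":[0,0,0],"rotation":[0,0,0]},{"gripper":0.1,"offset":[0,0,0],"rotation":[0,0,0]}]'

```text
clock: 15.65
position: [0.6208, 0.2308, 0.158]
ee_rot: [0.707, 0.707, 0.0, 0.0]
ft_force: [0.5, -0.3, -1.3]
grip_width: 0.298
grasp_force: 59.6
```

Emit:
jog_arm --deltas '[{"gripper":0.1,"offset":[0,0,0.001],"rotation":[0,0,0]},{"gripper":0.1,"offset":[0,0,0.001],"rotation":[0,0,0]},{"gripper":0.1,"offset":[0,0,0],"rotation":[0,0,0]}]'

```text
clock: 15.95
position: [0.6209, 0.2308, 0.1574]
ee_rot: [0.707, 0.707, 0.001, -0.0]
ft_force: [-4.3, -0.9, 8.2]
grip_width: 0.3
grasp_force: 60.6
```

Seated at the expected 0.1574 with light contact. Release and rise, then head back over the yellow/pink side.

Emit:
jog_arm --deltas '[{"gripper":0.4,"offset":[0,0,0],"rotation":[0,0,0]},{"gripper":0.6,"offset":[0,0,0],"rotation":[0,0,0]},{"gripper":0.9,"offset":[0,0,0],"rotation":[0,0,0]},{"gripper":0.9,"offset":[0,0,0],"rotation":[0,0,0]},{"gripper":0.9,"offset":[0,0,0],"rotation":[0,0,0]},{"gripper":1,"offset":[0,0,-0.015],"rotation":[0,0,0]},{"gripper":1,"offset":[0,0,-0.03],"rotation":[0,0,0]},{"gripper":1,"offset":[0,0,-0.04],"rotation":[0,0,0]},{"gripper":1,"offset":[0,0,-0.015],"rotation":[0,0,0]},{"gripper":1,"offset":[0,0,0],"rotation":[0,0,0]},{"gripper":1,"offset":[0,0,0],"rotation":[0,0,0]}]'

```text
clock: 17.05
position: [0.6206, 0.2307, 0.2559]
ee_rot: [0.707, 0.707, 0.0, -0.0]
ft_force: [0.2, 0.2, 0.5]
grip_width: 0.998
grasp_force: 0.0
```

Run:
```python
from h import *
look("w7",[("lid","grey",(.621,.231))],.123)
o=manip.get_obs(); print(wproj(o,np.array([[.621,.231,.166]]))); cv2.imwrite("pics/s7.png",imaging.camera("scene")[130:300,120:520].repeat(2,0).repeat(2,1))
```

```text
lid grey [0.6204 0.2302] 0.853
t 17.05 tcp [0.6206 0.2307 0.2559] q7 [-0.7   0.42  0.39  1.35 -0.16  1.4  -0.32]
[[320.27383569 208.07358247]]
```

View pics/w7.png

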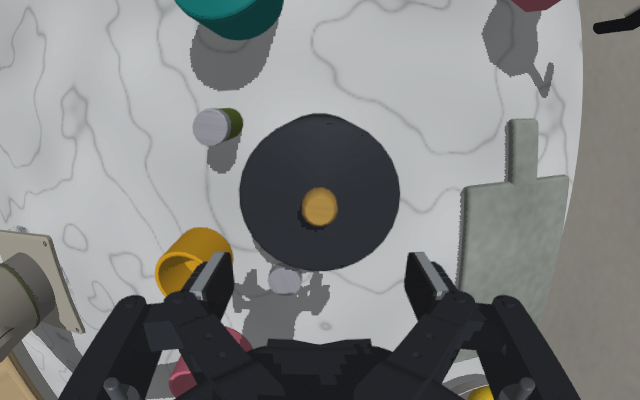

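The grey lid is seated and centred: disc (320,192), knob (320,207), where the model predicts (320,208). Next is the pink lid.

Emit:
jog_arm --deltas '[{"gripper":1,"offset":[-0.025,-0.005,0],"rotation":[0,0,0]},{"gripper":1,"offset":[-0.04,-0.006,0],"rotation":[0,0,0]},{"gripper":1,"offset":[-0.04,-0.006,0],"rotation":[0,0,0]},{"gripper":1,"offset":[-0.04,-0.006,0],"rotation":[0,0,0]},{"gripper":1,"offset":[-0.04,-0.006,0],"rotation":[0,0,0]},{"gripper":1,"offset":[-0.04,-0.006,0],"rotation":[0,0,0]},{"gripper":1,"offset":[-0.04,-0.006,0],"rotation":[0,0,0]},{"gripper":1,"offset":[-0.04,-0.006,0],"rotation":[0,0,0]},{"gripper":1,"offset":[-0.04,-0.006,0],"rotation":[0,0,0]},{"gripper":1,"offset":[-0.04,-0.006,0],"rotation":[0,0,0]},{"gripper":1,"offset":[-0.04,-0.006,0],"rotation":[0,0,0]},{"gripper":1,"offset":[-0.04,-0.006,0],"rotation":[0,0,0]},{"gripper":1,"offset":[-0.04,-0.006,0],"rotation":[0,0,0]},{"gripper":1,"offset":[-0.04,-0.006,0],"rotation":[0,0,0]},{"gripper":1,"offset":[-0.04,-0.006,0],"rotation":[0,0,0]},{"gripper":1,"offset":[-0.04,-0.006,0],"rotation":[0,0,0]},{"gripper":1,"offset":[-0.039,-0.005,0.01],"rotation":[0,0,0]},{"gripper":1,"offset":[0,0,0.01],"rotation":[0,0,0]},{"gripper":1,"offset":[0,0,0],"rotation":[0,0,0]},{"gripper":1,"offset":[0,0,0],"rotation":[0,0,0]}]'

```text
clock: 19.15
position: [0.5212, -0.4319, 0.2351]
ee_rot: [0.707, 0.708, 0.0, -0.001]
ft_force: [0.2, -0.4, 0.3]
grip_width: 1.001
grasp_force: 0.0
```

Run:
```python
from h import *
look("w8",[("lid","pink",(.519,-.433)),("lid","yellow",(.35,-.288)),("jar","pink",(.45,-.088))])
```

```text
lid pink [ 0.5248 -0.4327] 0.884
lid yellow [ 0.3479 -0.2924] 0.92
jar pink [ 0.45  -0.088] nan
t 19.15 tcp [ 0.5212 -0.4319  0.2351] q7 [ 0.17  0.51  0.66  1.34 -0.31  1.39  0.83]h.py:37: RuntimeWarning: invalid value encountered in scalar divide
  s=sil(obs,kind,col,c,zb)/255.; return 1-np.minimum(s,M).sum()/np.maximum(s,M).sum()
```

View pics/w8.png

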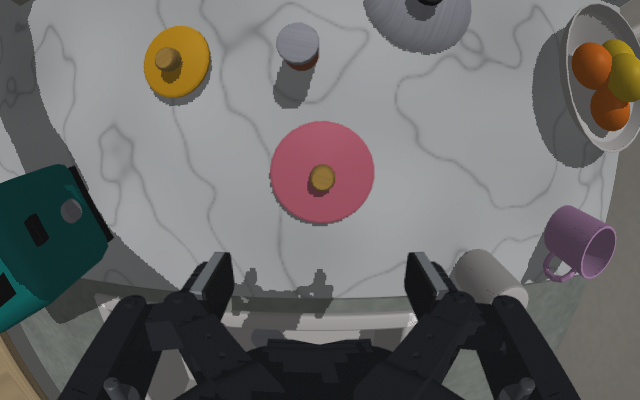

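The pink lid is centred at (322,172), the yellow at (178,62), and the surroundings are clear. Grasp the pink lid.

Emit:
jog_arm --deltas '[{"gripper":1,"offset":[-0.001,0.0035,0.03],"rotation":[0,0,0]},{"gripper":1,"offset":[0,0,0.04],"rotation":[0,0,0]},{"gripper":1,"offset":[0,0,0.04],"rotation":[0,0,0]},{"gripper":1,"offset":[0,0,0.04],"rotation":[0,0,0]},{"gripper":1,"offset":[0,0,0.03],"rotation":[0,0,0]},{"gripper":1,"offset":[0,0,0.015],"rotation":[0,0,0]},{"gripper":1,"offset":[0,0,0.006],"rotation":[0,0,0]},{"gripper":1,"offset":[0,0,0],"rotation":[0,0,0]},{"gripper":1,"offset":[0,0,0],"rotation":[0,0,0]},{"gripper":0.1,"offset":[0,0,0],"rotation":[0,0,0]},{"gripper":0.1,"offset":[0,0,0],"rotation":[0,0,0]},{"gripper":0.1,"offset":[0,0,0],"rotation":[0,0,0]},{"gripper":0.1,"offset":[0,0,0],"rotation":[0,0,0]},{"gripper":0.1,"offset":[0,0,0],"rotation":[0,0,0]},{"gripper":0.1,"offset":[0,0,0],"rotation":[0,0,0]},{"gripper":0.1,"offset":[0,0,0],"rotation":[0,0,0]},{"gripper":0.1,"offset":[0,0,0],"rotation":[0,0,0]}]'

```text
clock: 20.9
position: [0.5245, -0.4344, 0.0353]
ee_rot: [0.707, 0.707, 0.0, 0.0]
ft_force: [-1.5, 1.3, 5.5]
grip_width: 0.299
grasp_force: 59.2
```

Emit:
jog_arm --deltas '[{"gripper":0.1,"offset":[0,0,-0.02],"rotation":[0,0,0]},{"gripper":0.1,"offset":[0,0,-0.03],"rotation":[0,0,0]},{"gripper":0.1,"offset":[0,0,-0.04],"rotation":[0,0,0]},{"gripper":0.1,"offset":[0,0,-0.04],"rotation":[0,0,0]},{"gripper":0.1,"offset":[0,0,-0.04],"rotation":[0,0,0]},{"gripper":0.1,"offset":[0,0,-0.03],"rotation":[0,0,0]},{"gripper":0.1,"offset":[0.015,-0.006,-0.02],"rotation":[0,0,0]},{"gripper":0.1,"offset":[0.03,-0.01,0],"rotation":[0,0,0]},{"gripper":0.1,"offset":[0.035,-0.013,0],"rotation":[0,0,0]},{"gripper":0.1,"offset":[0.035,-0.013,0],"rotation":[0,0,0]},{"gripper":0.1,"offset":[0.035,-0.013,0],"rotation":[0,0,0]},{"gripper":0.1,"offset":[0.035,-0.013,0],"rotation":[0,0,0]},{"gripper":0.1,"offset":[0.024,-0.008,0],"rotation":[0,0,0]},{"gripper":0.1,"offset":[0,0,0],"rotation":[0,0,0]},{"gripper":0.1,"offset":[0,0,0],"rotation":[0,0,0]},{"gripper":0.1,"offset":[0,0,0],"rotation":[0,0,0]}]'

```text
clock: 22.5
position: [0.4481, -0.2262, 0.2547]
ee_rot: [0.707, 0.707, -0.0, 0.0]
ft_force: [0.2, -0.4, -0.8]
grip_width: 0.299
grasp_force: 59.4
```

```bash
cat >> h.py <<'E'
from scipy.optimize import least_squares
def rim(img,o,col,c,a0=180,a1=361,it=3):
    r,h=JAR[col]; M=cv2.morphologyEx(cv2.inRange(cv2.cvtColor(img,cv2.COLOR_BGR2HSV),*HSV[col]),cv2.MORPH_CLOSE,np.ones((5,5)))
    for _ in range(it):
        pts=[]
        for t in np.radians(np.arange(a0,a1,6)):
            s=np.arange(r-.004,r+.02,.0004); P=np.stack([c[0]+s*np.cos(t),c[1]+s*np.sin(t),0*s+h],1); uv=wproj(o,P)
            if uv.min()<3: continue
            v=cv2.remap(M,uv[None,:,0].astype(np.float32),uv[None,:,1].astype(np.float32),1)[0]>127
            if v[0] and not v.all(): pts.append(P[np.argmin(v),:2])
        pts=np.array(pts); f=least_squares(lambda c:np.hypot(*(pts-c).T)-r,c,loss="soft_l1",f_scale=.001); c=f.x
    return c.round(4),len(pts),(f.fun*1e3).round(1)
E
python3 - <<'E'
from h import *
look("w9",[("jar","pink",(.449,-.088))])
o=manip.get_obs(); print(rim(cv2.imread("pics/w9.png"),o,"pink",(.448,-.089)))
E
```

```text
jar pink [ 0.4488 -0.0872] 0.974
t 22.5 tcp [ 0.4481 -0.2262  0.2547] q7 [-0.23  0.04  0.63  1.79 -0.02  1.32  0.4 ]
(array([ 0.449 , -0.0884]), 31, array([-1.2, -1.2, -0.8, -0.4, -0.8, -0.4,  0. ,  0.1,  0.1,  0.1,  0.1,
        0.1,  0.5, -0.3,  0.5,  0.5,  0.5, -0.3,  0.5,  0.1,  0.1, -0.3,
        0.1, -0.4, -0.4, -0.4, -0.4,  0. , -0.8, -0.8, -0.8]))
```

View pics/w9.png

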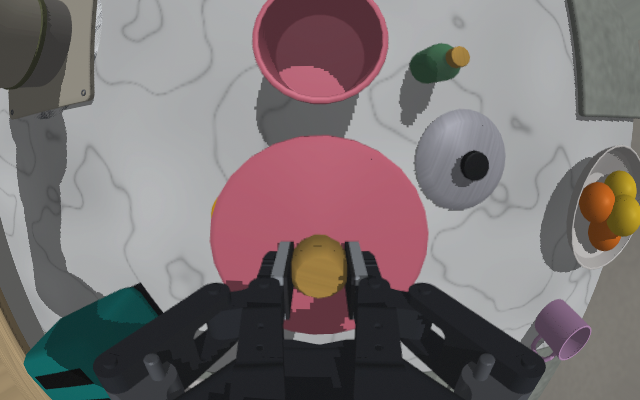

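The pink rim fits at (0.449, −0.088), with its near edge at (319,102) and the held lid level. Lower it.

Emit:
jog_arm --deltas '[{"gripper":0.1,"offset":[0.022,0.001,0],"rotation":[0,0,0]},{"gripper":0.1,"offset":[0.035,0,0],"rotation":[0,0,0]},{"gripper":0.1,"offset":[0.035,0,0],"rotation":[0,0,0]},{"gripper":0.1,"offset":[0.03,0,0],"rotation":[0,0,0]},{"gripper":0.1,"offset":[0.015,0,0.01],"rotation":[0,0,0]},{"gripper":0.1,"offset":[0,0,0.02],"rotation":[0,0,0]},{"gripper":0.1,"offset":[0,0,0.025],"rotation":[0,0,0]},{"gripper":0.1,"offset":[0,0,0.025],"rotation":[0,0,0]},{"gripper":0.1,"offset":[0,0,0.015],"rotation":[0,0,0]},{"gripper":0.1,"offset":[0,0,0.006],"rotation":[0,0,0]},{"gripper":0.1,"offset":[0,0,0.004],"rotation":[0,0,0]},{"gripper":0.1,"offset":[0,0,0.004],"rotation":[0,0,0]},{"gripper":0.1,"offset":[0,0,0.004],"rotation":[0,0,0]},{"gripper":0.1,"offset":[0,0,0.003],"rotation":[0,0,0]},{"gripper":0.1,"offset":[0,0,0.001],"rotation":[0,0,0]},{"gripper":0.1,"offset":[0,0,0],"rotation":[0,0,0]},{"gripper":0.1,"offset":[0,0,0],"rotation":[0,0,0]}]'

```text
clock: 24.25
position: [0.4494, -0.0883, 0.1382]
ee_rot: [0.707, 0.707, 0.0, 0.0]
ft_force: [-2.4, 0.5, 4.4]
grip_width: 0.303
grasp_force: 60.0
```

Seated (0.1382 vs 0.1383). Release, rise and go to the yellow lid (about 0.348, −0.292).

Emit:
jog_arm --deltas '[{"gripper":0.4,"offset":[0,0,0],"rotation":[0,0,0]},{"gripper":0.6,"offset":[0,0,0],"rotation":[0,0,0]},{"gripper":0.9,"offset":[0,0,0],"rotation":[0,0,0]},{"gripper":0.9,"offset":[0,0,0],"rotation":[0,0,0]},{"gripper":0.9,"offset":[0,0,0],"rotation":[0,0,0]},{"gripper":1,"offset":[0,0,-0.015],"rotation":[0,0,0]},{"gripper":1,"offset":[0,0,-0.03],"rotation":[0,0,0]},{"gripper":1,"offset":[0,0,-0.04],"rotation":[0,0,0]},{"gripper":1,"offset":[0,0,-0.025],"rotation":[0,0,0]},{"gripper":1,"offset":[-0.02,-0.01,0],"rotation":[0,0,0]},{"gripper":1,"offset":[-0.035,-0.018,0],"rotation":[0,0,0]},{"gripper":1,"offset":[-0.04,-0.02,0],"rotation":[0,0,0]},{"gripper":1,"offset":[-0.04,-0.02,0],"rotation":[0,0,0]},{"gripper":1,"offset":[-0.04,-0.02,0],"rotation":[0,0,0]},{"gripper":1,"offset":[-0.028,-0.013,0.015],"rotation":[0,0,0]},{"gripper":1,"offset":[0,0,0.03],"rotation":[0,0,0]},{"gripper":1,"offset":[0,0,0],"rotation":[0,0,0]},{"gripper":1,"offset":[0,0,0],"rotation":[0,0,0]},{"gripper":1,"offset":[0,0,0],"rotation":[0,0,0]}]'

```text
clock: 26.15
position: [0.3491, -0.291, 0.2039]
ee_rot: [0.707, 0.708, 0.0, 0.001]
ft_force: [0.6, -0.3, -0.5]
grip_width: 1.0
grasp_force: 0.0
```

Run:
```python
from h import *
look("w10",[("lid","yellow",(.348,-.292))])
o=manip.get_obs(); img=cv2.imread("pics/w10.png"); print("pink lid",fit(img,o,"lid","pink",(.449,-.088),.103))
```

```text
lid yellow [ 0.3492 -0.2923] 0.93
t 26.15 tcp [ 0.3491 -0.291   0.2039] q7 [-0.19 -0.08  0.76  1.98  0.06  1.22  0.56]
pink lid (array([ 0.4314, -0.1035]), np.float64(0.835))
```

View pics/w10.png

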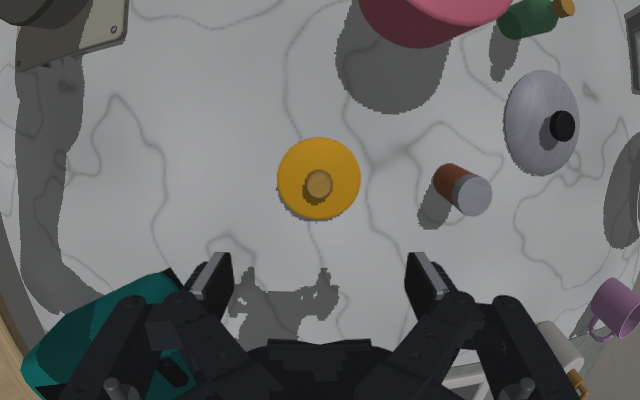

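The yellow lid is centred at (319,178). The teal toaster's corner is near (180,275), so I'll check clearance to it before descending.

Run:
```python
from h import *
o=manip.get_obs()
for z in (0,.1,.15,.2):
    print(z,[wplane(o,p,z).round(3) for p in((170,270),(195,300),(175,385))], [onplane("side",p,z).round(3) for p in((278,328),(330,360))])
```

```text
0 [array([ 0.147, -0.42 ]), array([ 0.176, -0.467]), array([ 0.085, -0.678])] [array([ 0.201, -0.317]), array([ 0.263, -0.458])]
0.1 [array([ 0.207, -0.359]), array([ 0.228, -0.392]), array([ 0.163, -0.54 ])] [array([ 0.176, -0.378]), array([ 0.232, -0.506])]
0.15 [array([ 0.237, -0.329]), array([ 0.253, -0.355]), array([ 0.203, -0.471])] [array([ 0.163, -0.409]), array([ 0.216, -0.53 ])]
0.2 [array([ 0.267, -0.298]), array([ 0.279, -0.317]), array([ 0.242, -0.402])] [array([ 0.151, -0.439]), array([ 0.201, -0.553])]
```

Emit:
jog_arm --deltas '[{"gripper":1,"offset":[-0.001,0,0.03],"rotation":[0,0,0]},{"gripper":1,"offset":[0,0,0.04],"rotation":[0,0,0]},{"gripper":1,"offset":[0,0,0.04],"rotation":[0,0,0]},{"gripper":1,"offset":[0,0,0.035],"rotation":[0,0,0]},{"gripper":1,"offset":[0,0,0.018],"rotation":[0,0,0]},{"gripper":1,"offset":[0,0,0.007],"rotation":[0,0,0]},{"gripper":1,"offset":[0,0,0],"rotation":[0,0,0]},{"gripper":1,"offset":[0,0,0],"rotation":[0,0,0]},{"gripper":0.1,"offset":[0,0,0],"rotation":[0,0,0]},{"gripper":0.1,"offset":[0,0,0],"rotation":[0,0,0]},{"gripper":0.1,"offset":[0,0,0],"rotation":[0,0,0]},{"gripper":0.1,"offset":[0,0,0],"rotation":[0,0,0]},{"gripper":0.1,"offset":[0,0,0],"rotation":[0,0,0]},{"gripper":0.1,"offset":[0,0,0],"rotation":[0,0,0]},{"gripper":0.1,"offset":[0,0,0],"rotation":[0,0,0]},{"gripper":0.1,"offset":[0,0,0],"rotation":[0,0,0]}]'

```text
clock: 27.8
position: [0.3484, -0.2923, 0.0333]
ee_rot: [0.707, 0.707, 0.0, -0.0]
ft_force: [-2.8, 2.4, 9.7]
grip_width: 0.3
grasp_force: 58.5
```

Emit:
jog_arm --deltas '[{"gripper":0.1,"offset":[0,0,-0.02],"rotation":[0,0,0]},{"gripper":0.1,"offset":[0,0,-0.03],"rotation":[0,0,0]},{"gripper":0.1,"offset":[0,0,-0.04],"rotation":[0,0,0]},{"gripper":0.1,"offset":[0,0,-0.04],"rotation":[0,0,0]},{"gripper":0.1,"offset":[0,0,-0.04],"rotation":[0,0,0]},{"gripper":0.1,"offset":[0,0,-0.03],"rotation":[0,0,0]},{"gripper":0.1,"offset":[0.015,0.006,-0.02],"rotation":[0,0,0]},{"gripper":0.1,"offset":[0.03,0.012,0],"rotation":[0,0,0]},{"gripper":0.1,"offset":[0.035,0.014,0],"rotation":[0,0,0]},{"gripper":0.1,"offset":[0.035,0.014,0],"rotation":[0,0,0]},{"gripper":0.1,"offset":[0.035,0.014,0],"rotation":[0,0,0]},{"gripper":0.1,"offset":[0.035,0.014,0],"rotation":[0,0,0]},{"gripper":0.1,"offset":[0.035,0.014,0],"rotation":[0,0,0]},{"gripper":0.1,"offset":[0.03,0.012,0],"rotation":[0,0,0]},{"gripper":0.1,"offset":[0.012,0.005,0],"rotation":[0,0,0]},{"gripper":0.1,"offset":[0,0,0],"rotation":[0,0,0]},{"gripper":0.1,"offset":[0,0,0],"rotation":[0,0,0]},{"gripper":0.1,"offset":[0,0,0],"rotation":[0,0,0]}]'

```text
clock: 29.6
position: [0.4528, -0.0318, 0.2528]
ee_rot: [0.708, 0.706, 0.0, -0.0]
ft_force: [0.0, -0.6, -1.2]
grip_width: 0.3
grasp_force: 59.7
```

Run:
```python
from h import *
look("w11",[("jar","yellow",(.454,.102))])
o=manip.get_obs(); print(rim(cv2.imread("pics/w11.png"),o,"yellow",(.454,.102)))
```

```text
jar yellow [0.4544 0.1052] 0.941
t 29.6 tcp [ 0.4528 -0.0318  0.2528] q7 [-0.47 -0.08  0.42  1.89  0.03  1.32 -0.06]
(array([0.4545, 0.1031]), 31, array([-0.3, -0.7, -1.1, -1.1, -1.1, -1.1, -1.1, -0.7, -1.5, -0.7, -0.3,
        0.5,  1.3,  1.6,  2. ,  2.4,  1.6,  1.2,  1.6, -0. , -0. , -0.4,
       -1.3, -1.3, -0.9, -0.9, -0.9, -0.9, -0.9, -0.5, -0.9]))
```

Emit:
jog_arm --deltas '[{"gripper":0.1,"offset":[0.022,0.0015,0],"rotation":[0,0,0]},{"gripper":0.1,"offset":[0.035,0,0],"rotation":[0,0,0]},{"gripper":0.1,"offset":[0.035,0,0],"rotation":[0,0,0]},{"gripper":0.1,"offset":[0.03,0,0],"rotation":[0,0,0]},{"gripper":0.1,"offset":[0.014,0,0.01],"rotation":[0,0,0]},{"gripper":0.1,"offset":[0,0,0.025],"rotation":[0,0,0]},{"gripper":0.1,"offset":[0,0,0.03],"rotation":[0,0,0]},{"gripper":0.1,"offset":[0,0,0.03],"rotation":[0,0,0]},{"gripper":0.1,"offset":[0,0,0.02],"rotation":[0,0,0]},{"gripper":0.1,"offset":[0,0,0.01],"rotation":[0,0,0]},{"gripper":0.1,"offset":[0,0,0.005],"rotation":[0,0,0]},{"gripper":0.1,"offset":[0,0,0.004],"rotation":[0,0,0]},{"gripper":0.1,"offset":[0,0,0.004],"rotation":[0,0,0]},{"gripper":0.1,"offset":[0,0,0.004],"rotation":[0,0,0]},{"gripper":0.1,"offset":[0,0,0.003],"rotation":[0,0,0]},{"gripper":0.1,"offset":[0,0,0.0015],"rotation":[0,0,0]},{"gripper":0.1,"offset":[0,0,0],"rotation":[0,0,0]},{"gripper":0.1,"offset":[0,0,0],"rotation":[0,0,0]}]'

```text
clock: 31.45
position: [0.4548, 0.1058, 0.1064]
ee_rot: [0.707, 0.707, 0.0, 0.0]
ft_force: [0.4, 0.6, -1.3]
grip_width: 0.302
grasp_force: 59.7
```

Emit:
jog_arm --deltas '[{"gripper":0.1,"offset":[0,0,0.001],"rotation":[0,0,0]},{"gripper":0.1,"offset":[0,0,0],"rotation":[0,0,0]},{"gripper":0.1,"offset":[0,0,0],"rotation":[0,0,0]}]'

```text
clock: 31.75
position: [0.455, 0.1059, 0.1063]
ee_rot: [0.707, 0.707, 0.0, -0.0]
ft_force: [-5.4, -0.9, 11.3]
grip_width: 0.3
grasp_force: 61.0
```

Contact is at the seated height. Release, rise and back away for a final check.

Emit:
jog_arm --deltas '[{"gripper":0.4,"offset":[0,0,0],"rotation":[0,0,0]},{"gripper":0.6,"offset":[0,0,0],"rotation":[0,0,0]},{"gripper":0.9,"offset":[0,0,0],"rotation":[0,0,0]},{"gripper":0.9,"offset":[0,0,0],"rotation":[0,0,0]},{"gripper":0.9,"offset":[0,0,0],"rotation":[0,0,0]},{"gripper":1,"offset":[0,0,-0.015],"rotation":[0,0,0]},{"gripper":1,"offset":[0,0,-0.03],"rotation":[0,0,0]},{"gripper":1,"offset":[0,0,-0.04],"rotation":[0,0,0]},{"gripper":1,"offset":[0,0,-0.04],"rotation":[0,0,0]},{"gripper":1,"offset":[0,0,-0.03],"rotation":[0,0,0]},{"gripper":1,"offset":[0,0,-0.02],"rotation":[0,0,0]},{"gripper":1,"offset":[0,0,0],"rotation":[0,0,0]},{"gripper":1,"offset":[0,0,0],"rotation":[0,0,0]},{"gripper":1,"offset":[0,0,0],"rotation":[0,0,0]}]'

```text
clock: 33.15
position: [0.4542, 0.1056, 0.2791]
ee_rot: [0.707, 0.707, -0.001, -0.0]
ft_force: [-0.3, -0.3, -0.2]
grip_width: 0.996
grasp_force: 0.0
```

Run:
```python
from h import *
look("w12",[("lid","yellow",(.4545,.105))],.073)
o=manip.get_obs(); img=cv2.imread("pics/w12.png"); print("grey lid",fit(img,o,"lid","grey",(.621,.231),.123))
s=imaging.camera("scene")[140:290,190:470]; d=imaging.camera("side")[90:260,200:440]
a=cv2.resize(s,(560,300)); b=cv2.resize(d,(400,283)); w=cv2.resize(img,(400,250))
c=np.zeros((600,800,3),np.uint8); c[:300,:560]=a; c[300:583,:400]=b; c[300:550,400:]=w
cv2.imwrite("pics/final.png",c)
```

```text
lid yellow [0.4546 0.1083] 0.944
t 33.15 tcp [0.4542 0.1056 0.2791] q7 [-0.61 -0.05  0.27  1.82  0.01  1.38 -0.34]
grey lid (array([0.6135, 0.2282]), np.float64(0.729))
```

View pics/final.png

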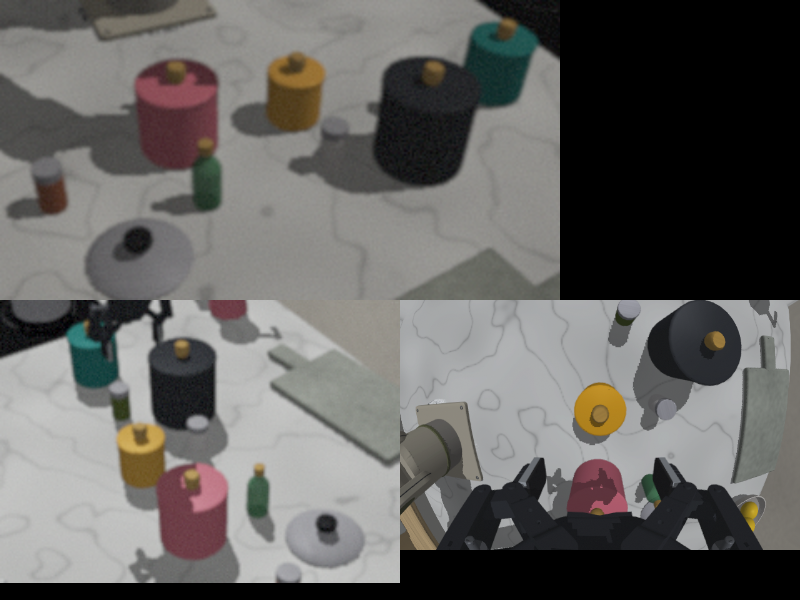

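The final composite shows all four jars upright and closed with their own level lids, and the oil bottle and pan lid where they were. The gripper is clear of everything, so I'm handing in.

```bash
python3 -c "
from workcell import workorder
print(workorder.hand_in())"
```

```text
the job is handed in; nothing more can be done
None
```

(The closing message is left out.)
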